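# Undo the knurled nut and open the clamp fixture

## Robot

A 6-joint arm with a two-finger parallel gripper is mounted at the origin on the work surface. World frame = base frame: x ahead of the robot, y to its left, z up, the work surface at z = 0. Lengths are in m, angles in rad, forces in N, time in s.
With the tool pointing down it reaches from about 0.3 to 0.875 m from the base axis. Payload 6.4 kg.
Tool frame: the origin (TCP) lies between the finger pads; the fingertips stand 8 mm ahead of it and the grasp point (between the pads) lies 11 mm behind it; z points along the fingers, y is the direction in which the jaws open and shut (so a half turn about z gives the same grasp; the last joint's range is limited). The gripper opens to 85 mm and grips with 20 to 120 N. Pads are 22 mm wide; open, the fingers measure 114 mm over their backs; the gripper's body (76 mm by 85 mm) begins 54 mm behind the grasp point. The pads swing forward as they close: fully open they stand 13 mm farther back than shut.
Start: joints at [0.992, 0.181, 1.607, -0, 1.354, -0.206], TCP at [0.209, 0.536, 0.239] pointing down, gripper open.
Joint ranges: [-2.99, 2.99], [-0.89, 2.07], [0.3, 2.58], [-1.14, 4.28], [0, 2.63], [-3.12, 3.12]. Speed limits (rad/s): [2.57, 2.57, 3.01, 3.14, 3.14, 3.14].

## Interface

Orientations are given as a unit quaternion [w, x, y, z].
In Python, from bench import monitor, viewer, workorder, spotter gives the robot as it stands. The module is installed in compiled form; this text tells all that it offers.
- The arm moves only by the tool move_arm, never from a script. Its argument "motion" is a list of rows, each a list of 3 entries, a list of its own where there are three numbers: the shift along the tool's x, y, z in units of 60 mm (1.0 is 60 mm), then the turn, a rotation vector about the tool's x, y, z in units of 8 degrees (1.0 is 8 degrees), then the opening in per cent of the stroke, from 0 (shut) to 100 (fully open). In form: [[[dx, dy, dz], [rx, ry, rz], grip], ...]. A call has 1 to 10 rows; each row is the pose to reach, as a shift and turn from the pose commanded when the call began, along the tool's axes at that moment; what a row does not reach only later rows make up. A row lasts 1/8 s, in which the tool goes at most 62.5 mm and 10.7 degrees, less where a joint would pass 70% of its speed; a pose out of reach is approached as far as the arm can. A call with a gripper value outside its range is refused whole. The fingers move at their own pace and stop on an object; the grip force is fixed at half the most. Time passes only in rows, so rows that repeat a pose let the fingers close. It gives the time, the measured TCP pose, the force and the opening at its end, in the units of the state.
- monitor.get_obs(): the state, without advancing time (a new reading comes with each control period).
- viewer.camera(name): name is "side" or "top"; returns the picture (400x640x3 uint8, blue, green, red); there is no depth.
- viewer.calibration(name): a dict with "fovy" (degrees; the focal length in pixels is half the picture's height over the tangent of half this angle, whatever the lens; pixels are square), "cx", "cy" (the principal point, pixels), "distortion" ([k1, k2, p1, p2, k3] as OpenCV has them; the pictures are not rectified), "extrinsics" (4x4, takes a point from camera to world coordinates). Camera axes: x right, y down, z forward; pixel columns grow to the right and rows downward; lengths in m; the calibration is good to about 2 mm. A picture is of the moment at which its call begins. calibration takes no time and is no camera call.
- workorder.hand_in(): hands the job in, once; it reports no verdict.
Trained networks look in the newest picture that a camera, given by its name, has taken for a name from the list of things; names that differ only in an ending like _2 or _b are one class to them, and where a whole thing is asked for, a point or a joint stands for the part that bears it (a point fixed in the world has none). Each returns a list of dicts, best first, with "score" (0 to 1); they miss things now and then, are a little off and sometimes report something else, mostly with a low value. They report only what shows in the picture. A call takes as long as a camera call.
- spotter.search_frame(camera, name): "centre" ([column, row] as shares, 0 to 1, of the picture: columns of its width, rows of its height, amid what is visible of it).
- spotter.outline_of(camera, name): "region" (400x640 bool, what is visible of it) and "centre" ([column, row] as shares, 0 to 1, of the picture: columns of its width, rows of its height, amid what is visible of it).
The state is a dict: "time_s": time; "q": joint angles; "dq": joint speeds; "joint_efforts": joint torques, N m; "eef_pos": TCP position; "eef_rot": TCP orientation; "wrist_force": force on the tool from outside, world axes, zero at the start; "torque": the same for the moment, N m; "opening": opening from 0.0 (shut) to 1.0 (fully open).
Only numpy, scipy, OpenCV 4.12 (cv2) and the standard library are available. Lean on these libraries where they do the work, as an engineer would, in place of code of your own. Each camera call takes 0.05 s, during which the arm holds its last target. There are 200 camera calls.

## Task

Unscrew the knurled nut from the clamp fixture's stud (anticlockwise seen from above, about three quarters of a turn), lift it clear and set it down flat in the shallow hardware tray without dropping it. Then swing the clamp bar up by its handle and over past upright until it rests open against its stop. Leave the housing in its nest, and do not tip or push aside the bottle, the jar, the cup or the sleeve in the tray.

Things in the scene. Friction and masses are not known exactly. Their poses are not given: they have to be found in the camera images.
- nut_center (a point): Knurled steel nut: plain round collar, diameter 42 (43 over the knurl), 30 high, bore 23, about 0.15 kg; this point is its centre, z its axis. It starts screwed down, its underside on the clamp bar's top (74 above the table), its top at 104. Gripped at any yaw where the post leaves room; fingers closing along the bar must stay above the bar's top.
- fixture: Steel clamp fixture, fixed. Origin on the table; x runs along the clamp bar from handle to hinge, z up. Base plate 12 thick, x -110 to 100, y -50 to 100. Stud axis at x -12, y 0. Two hinge cheeks at x 66 to 90, y +-22 to +-32, 82 high. The closed clamp bar is y -19.5 to 19.5, z 64 to 74.
- stud_tip (a point): Top of the stud, on its axis, 109 high; 18 over the threads. Right-hand thread: the nut rises 8 per turn (axial play 1) and stays where it is left when let go for a new grasp. It is free after 4.0 to 4.6 rad anticlockwise (risen about 5) and cannot be pulled up before; then it lifts straight off, but turned over 5.4 in all it may tip or catch again. Its underside must rise above this point.
- post_top (a point): Top of the fixture's upright gauge post, 200 high, diameter 14, 86 from the stud's axis along the fixture's +y; a dial of diameter 42 on its outer side, centred 22 below the top. A wide gripper body cannot have its long side towards the post while gripping the nut.
- bar_hinge (a point): Point on the clamp bar's hinge axis, 69 above the table, in the middle of the bar; the hinge axis is along the fixture's y. It does not move.
- clamp_bar (a joint): Angle of the clamp bar in rad: 0 closed (level), 1.57 upright, 1.95 fully open at its stop. Past about 1.65 it falls on to the stop by its own weight, well before that it falls shut. Bar 0.25 kg. It cannot open while the nut is on.
- handle (a point): On the clamp bar's handle, a black round rod of diameter 12 along the fixture's y. Its free part sticks out 44 beyond the bar's side towards the fixture's -y; this point is 21 from its end, 172 from the hinge axis, 69 high when closed. Opening, it goes up and over towards the fixture's +x. Pinch it from above, fingers closing along the fixture's x; the rod may turn in the fingers.
- housing_center (a point): Aluminium housing 44 x 60 x 50 high standing loose in its nest under the bar; this point is its centre. To be left where it is.
- tray: Shallow aluminium hardware tray, fixed, 115 (its x) by 175 (its y) by 24 high, walls 4, floor 5 thick; origin on the table under its centre. Its +y half is empty, a sleeve stands near its -y end.
- sleeve_center (a point): Small steel sleeve, diameter 26, 22 high, standing in the tray; this point is its centre. Not to be moved.
- bottle_center (a point): White bottle, diameter 56, 180 high, standing between fixture and tray; this point is its centre. Not to be moved.
- jar_center (a point): Grey jar, diameter 60, 75 high; this point is its centre. Not to be moved.
- cup_center (a point): Steel cup, diameter 70, 80 high; this point is its centre. Not to be moved.

How it is judged:
By the outcome, as a careful person would: the job done as asked, in the order asked, and still so for the second after the job is handed in, with the robot touching nothing.
It also fails if it takes over 72 s, if anything falls off the work surface, if the arm or the gripper's body presses on something with over 40 N, if the wrist force passes 120 N, or if a joint passes its speed limit or range.

## Working session

There is one attempt and no reset: what is moved stays moved. The work goes in short steps, Python scripts to look and compute and a tool call to move; the robot and the scene stay as the last step left them, time stands still between calls to the robot, and variables do not carry over. Pictures are saved under pics/ and viewed, about 8 in all and at most 12, crops included, and the job is handed in when it is done.

Besides the shell and the picture viewer there is one more tool, called after "Call:" as name([rows], argument=value, ...), one row to a line, values as JSON. move_arm: Moves the arm, as the interface text tells. Its arguments: {"type":"object","properties":{"motion":{"type":"array","items":{"type":"array"}}},"required":["motion"]}

```bash
mkdir -p pics; cat > h.py <<'E'
import numpy as np, cv2
from bench import monitor, viewer, workorder, spotter
from scipy.spatial.transform import Rotation as R
def K(n):
    c=viewer.calibration(n); f=200/np.tan(np.radians(c['fovy'])/2)
    return np.array([[f,0,c['cx']],[0,f,c['cy']],[0,0,1.]]),np.array(c['distortion'],float),np.array(c['extrinsics'])
def ray(n,px):
    k,d,T=K(n); u=cv2.undistortPoints(np.array([[px]],float),k,d)[0,0]
    return T[:3,3],T[:3,:3]@np.array([u[0],u[1],1.])
def atz(n,px,z):
    o,v=ray(n,px); return o+v*(z-o[2])/v[2]
def proj(n,P):
    k,d,T=K(n); Ti=np.linalg.inv(T)
    return cv2.projectPoints(np.atleast_2d(P).astype(float),cv2.Rodrigues(Ti[:3,:3])[0],Ti[:3,3],k,d)[0][:,0]
def tri(a,b):
    (o,v),(p,w)=a,b; s=np.linalg.lstsq(np.c_[v,-w],p-o,rcond=None)[0]
    A=o+v*s[0];B=p+w*s[1]; return (A+B)/2,np.linalg.norm(A-B)
def snap(n,f=None):
    im=viewer.camera(n)
    if f: cv2.imwrite('pics/'+f,im)
    return im
E
python3 - <<'E'
from h import *
np.set_printoptions(precision=4,suppress=True)
for c in('top','side'):
    snap(c,c+'0.png'); print(c,K(c)[0][0,0],K(c)[2].tolist())
for n in['nut_center','stud_tip','post_top','bar_hinge','handle','housing_center','tray','sleeve_center','bottle_center','jar_center','cup_center','fixture']:
    r=[]
    for c in('top','side'):
        l=spotter.search_frame(c,n)
        print(n,c,[(np.round(np.array(d['centre'])*[640,400],1).tolist(),round(d['score'],2)) for d in l[:3]])
        if l: r.append(ray(c,np.array(l[0]['centre'])*[640,400]))
    if len(r)==2: print('   tri',*tri(*r))
print(monitor.get_obs())
E
```

```text
top 404.0710831418538 [[0.009193392360510665, -0.9977313406898088, 0.06669072905751286, 0.5248393581395904], [-0.9997742878843499, -0.010448706291236027, -0.018498589734922563, -0.01711371156045971], [0.01915345457736537, -0.06650561135841383, -0.9976021996946463, 1.0189749970098123], [0.0, 0.0, 0.0, 1.0]]
side 410.67188290779296 [[0.9412216226694516, -0.2685766684218545, 0.20486197841205694, 0.396927964784948], [-0.33778640427998824, -0.7456940612015428, 0.5743176056611415, -0.510486029557096], [-0.0014839484766162626, -0.6097597397895069, -0.7925849213988062, 0.8122020376252429], [0.0, 0.0, 0.0, 1.0]]
nut_center top [([232.2, 238.1], 0.84), ([415.2, 239.4], 0.18)]
nut_center side [([264.9, 157.5], 0.83), ([263.8, 170.1], 0.31), ([322.1, 206.0], 0.28)]
   tri [0.4998 0.1666 0.0921] 0.0012167616155962409
stud_tip top [([221.5, 228.6], 0.85)]
stud_tip side [([261.8, 168.5], 0.66)]
   tri [ 0.5079  0.215  -0.0006] 0.02493632792882786
post_top top [([218.2, 229.8], 0.67)]
post_top side [([264.6, 167.4], 0.71)]
   tri [ 0.5107  0.2239 -0.0077] 0.01278736754127731
bar_hinge top [([219.7, 
[... 1151 characters left out ...]
6], 0.71), ([374.7, 194.1], 0.69), ([284.3, 172.4], 0.45)]
   tri [ 0.5722 -0.0268  0.1486] 0.27785659616522324
fixture top [([221.2, 231.6], 0.63)]
fixture side [([262.8, 169.8], 0.97)]
   tri [ 0.5051  0.2162 -0.0067] 0.01519619110309992
{'time_s': 1.3, 'q': array([ 0.9917,  0.1808,  1.607 ,  0.    ,  1.3538, -0.2063]), 'dq': array([0.0003, 0.0004, 0.0003, 0.0031, 0.0004, 0.0009]), 'joint_efforts': array([  0.0009, -44.4838, -35.1681,  -0.0001,   0.0008,  -0.    ]), 'eef_pos': array([0.2094, 0.5355, 0.2393]), 'eef_rot': array([-0.    ,  0.1853,  0.9827,  0.    ]), 'wrist_force': array([-0.9946, -0.6272,  0.1759]), 'torque': array([-0.0679,  0.0155,  0.0424]), 'opening': 1.0029948635896218}
```

```bash
python3 - <<'E'
import cv2
t=cv2.imread('pics/top0.png');s=cv2.imread('pics/side0.png')
a=cv2.resize(t[150:330,130:330],None,fx=4,fy=4*0+3.3)
cv2.imwrite('pics/tc.png',cv2.resize(t[160:310,130:330],(800,600),interpolation=cv2.INTER_CUBIC))
cv2.imwrite('pics/sc.png',cv2.resize(s[80:260,150:390],(800,600),interpolation=cv2.INTER_CUBIC))
E
```

```text
(no output)
```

View pics/tc.png

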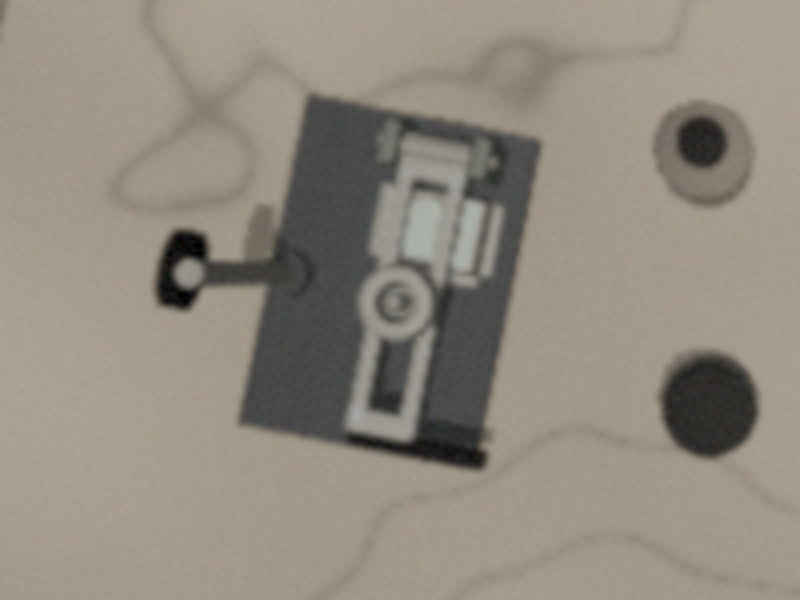

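View pics/sc.png

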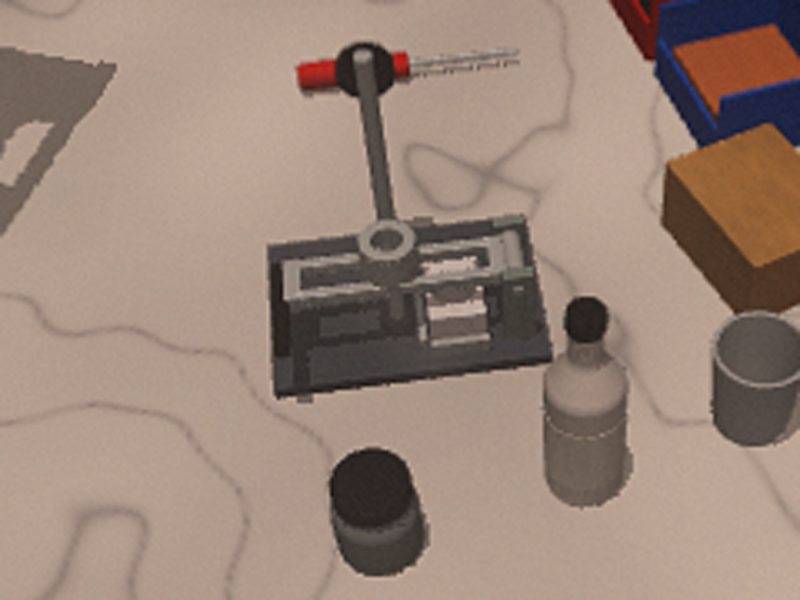

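View pics/top0.png

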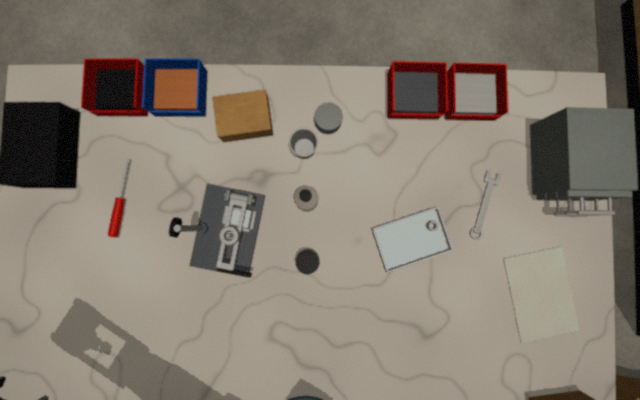

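The top view shows the nut ring at about (229,235), post top near (177,228), handle end at (251,275), and the tray centred near (411,239) with the sleeve at (431,226). Next I'll fit the fixture and tray poses.

```bash
cat > fit.py <<'E'
from h import *
from scipy.optimize import least_squares
np.set_printoptions(precision=4,suppress=True)
t=lambda x,y:(130+x/4,160+y/4); s=lambda x,y:(150+x*.3,80+y*.3)
C=[('top',(.1,.1,.012),t(310,95)),('top',(.1,-.05,.012),t(540,142)),('top',(-.11,.1,.012),t(240,424)),
('top',(-.012,0,.104),t(397,301)),('top',(0-.012,.086,.2),t(189,272)),('top',(-.094,-.0635,.069),t(486,459)),
('side',(.1,.1,.012),s(525,215)),('side',(-.11,.1,.012),s(268,245)),('side',(.1,-.05,0.),s(552,360)),('side',(-.11,-.05,0),s(277,396)),
('side',(-.012,0,.104),s(386,240)),('side',(-.012,.086,.2),s(362,55))]
def W(p,P): return np.array([p[0]+np.cos(p[2])*P[0]-np.sin(p[2])*P[1],p[1]+np.sin(p[2])*P[0]+np.cos(p[2])*P[1],P[2]])
def res(p): return np.concatenate([proj(c,W(p,P))[0]-u for c,P,u in C])
if __name__=='__main__':
    r=least_squares(res,[.51,.17,-.2],loss='soft_l1'); p=r.x
    print(p,'deg',np.degrees(p[2]));print(res(p).reshape(-1,2))
    for n,P in dict(nut=(-.012,0,.089),post=(-.012,.086,.2),handle=(-.094,-.0425,.069),hinge=(.078,0,.069)).items(): print(n,W(p,P))
    for n,cam in(('tray','top'),('tray','side')):
        snap(cam); o=spotter.outline_of(cam,n)[0]; c,_=cv2.findContours(o['region'].astype(np.uint8),0,2)
        c=max(c,key=cv2.contourArea); print(cam,o['score'],cv2.contourArea(c)); 
        if cam=='top':
            b=cv2.boxPoints(cv2.minAreaRect(c)); w=np.array([atz('top',q,.024) for q in b]); print(b,w,w.mean(0),np.linalg.norm(np.diff(w,axis=0),axis=1))
            d=w[1]-w[0] if np.linalg.norm(w[1]-w[0])>np.linalg.norm(w[2]-w[1]) else w[2]-w[1]; print('long dir deg',np.degrees(np.arctan2(d[1],d[0])))
    for px in [(431,225)]: print('sleeve',atz('top',px,.027))
    print('jar',atz('top',(307,260.5),.075),'bottle',atz('top',(305.5,195.5),.18), 'cup',atz('top',(302,144),.08))
    # nut outlines
    for cam in('top','side'):
        o=spotter.outline_of(cam,'nut_center')[0]; e=np.argwhere(o['region']); print('nut',cam,o['score'],e.min(0),e.max(0),np.array(o['centre'])*[640,400])
E
python3 fit.py
```

```text
[ 0.5173  0.1698 -0.1833] deg -10.502520802112501
[[-0.8746 -0.8735]
 [ 0.3632 -1.1141]
 [-1.0158 -0.139 ]
 [-0.3507  0.1434]
 [ 0.2615  0.0445]
 [ 0.0658  0.2809]
 [-0.1222 -0.2413]
 [-0.4362 -0.0713]
 [ 0.3655  1.4242]
 [-0.5962  1.3268]
 [ 0.0397 -0.0922]
 [ 0.0178  0.2927]]
nut [0.5055 0.1719 0.089 ]
post [0.5212 0.2565 0.2   ]
handle [0.4171 0.1451 0.069 ]
hinge [0.594  0.1555 0.069 ]
top 0.9 3295.5
[[370.3001 227.9   ]
 [438.7    205.1   ]
 [453.8    250.4   ]
 [385.4001 273.2   ]] [[ 0.5254 -0.1586  0.024 ]
 [ 0.5834 -0.3297  0.024 ]
 [ 0.4714 -0.3667  0.024 ]
 [ 0.4148 -0.1961  0.024 ]] [ 0.4988 -0.2628  0.024 ] [0.1807 0.118  0.1798]
long dir deg -71.26789380724102
side 0.86 5491.0
sleeve [ 0.5338 -0.309   0.027 ]
jar [ 0.4486 -0.0042  0.075 ] bottle [ 0.5914 -0.001   0.18  ] cup [0.7208 0.0106 0.08  ]
nut top 0.79 [227 219] [244 238] [225.472 239.52 ]
nut side 0.65 [ 93 230] [198 315] [264.704 167.68 ]
```

```bash
cat >> h.py <<'E'
def go(pos,yaw,pr=True):
    """shift and turn (move units) from measured pose to pos with tool down, tool-y yaw in deg (shortest turn)"""
    o=monitor.get_obs(); q=o['eef_rot']; A=R.from_quat([q[1],q[2],q[3],q[0]])
    y=np.radians(yaw); Y=np.array([np.cos(y),np.sin(y),0]);Z=np.array([0,0,-1.]);X=np.cross(Y,Z)
    B=R.from_matrix(np.c_[X,Y,Z]); a=A.as_matrix()
    print('shift',np.round(A.inv().apply(np.array(pos)-o['eef_pos'])/.06,3),'turn',np.round(np.degrees((A.inv()*B).as_rotvec())/8,2),'yaw now',round(np.degrees(np.arctan2(a[1,1],a[0,1])),2),'q6',round(o['q'][5],3),'t',o['time_s'],'F',np.round(o['wrist_force'],1),'op',round(o['opening'],3),'pos',np.round(o['eef_pos'],4))
E
python3 -c "
from h import *
go([.5055,.1719,.24],68.6-97)
"
```

```text
shift [-6.803 -3.847 -0.012] turn [-0.    0.   12.13] yaw now 68.64 q6 -0.206 t 1.6 F [0.8 0.2 1.1] op 0.999 pos [0.2094 0.5355 0.2393]
```

Call:
move_arm([
  [[-6.8,-3.85,-0.2],[0,0,12.1],100],
  [[-6.8,-3.85,-0.2],[0,0,12.1],100],
  [[-6.8,-3.85,-0.2],[0,0,12.1],100],
  [[-6.8,-3.85,-0.2],[0,0,12.1],100],
  [[-6.8,-3.85,-0.2],[0,0,12.1],100],
  [[-6.8,-3.85,-0.2],[0,0,12.1],100],
  [[-6.8,-3.85,-0.2],[0,0,12.1],100],
  [[-6.8,-3.85,-0.2],[0,0,12.1],100],
  [[-6.8,-3.85,-0.2],[0,0,12.1],100],
  [[-6.8,-3.85,-0.2],[0,0,12.1],100],
])

```text
time_s: 2.85
eef_pos: [0.5054, 0.1713, 0.2512]
eef_rot: [-0.0, 0.858, 0.514, -0.0]
wrist_force: [-0.0, -0.2, 0.6]
opening: 0.999
```

```bash
python3 -c "
from h import *
go([.5055,.1719,.24],-125)
"
```

```text
shift [ 0.009 -0.003  0.187] turn [-0.    0.   12.11] yaw now -28.13 q6 0.595 t 2.85 F [-0.  -0.2  0.6] op 0.999 pos [0.5054 0.1713 0.2512]
```

Call:
move_arm([
  [[0,0,0.2],[0,0,12.1],100],
  [[0,0,0.2],[0,0,12.1],100],
  [[0,0,0.2],[0,0,12.1],100],
  [[0,0,0.2],[0,0,12.1],100],
  [[0,0,0.2],[0,0,12.1],100],
  [[0,0,0.2],[0,0,12.1],100],
  [[0.01,0,1.3],[0,0,12.1],80],
  [[0.01,0,1.3],[0,0,12.1],80],
  [[0.01,0,1.3],[0,0,12.1],80],
  [[0.01,0,1.3],[0,0,12.1],80],
])

```text
time_s: 4.1
eef_pos: [0.5052, 0.1729, 0.1732]
eef_rot: [0.0, 0.955, -0.298, -0.0]
wrist_force: [0.4, -0.6, -0.3]
opening: 0.799
```

```bash
python3 -c "
from h import *
go([.5055,.1719,.086],-125)
s=snap('side'); t=snap('top')
cv2.imwrite('pics/p5.png',np.hstack([cv2.resize(s[80:230,180:330],(400,400),interpolation=2),cv2.resize(t[170:320,150:300],(400,400),interpolation=2)]))
"
```

```text
shift [0.013 0.011 1.454] turn [0.   0.   0.05] yaw now -124.62 q6 2.282 t 4.1 F [ 0.4 -0.6 -0.3] op 0.799 pos [0.5052 0.1729 0.1732]
```

View pics/p5.png

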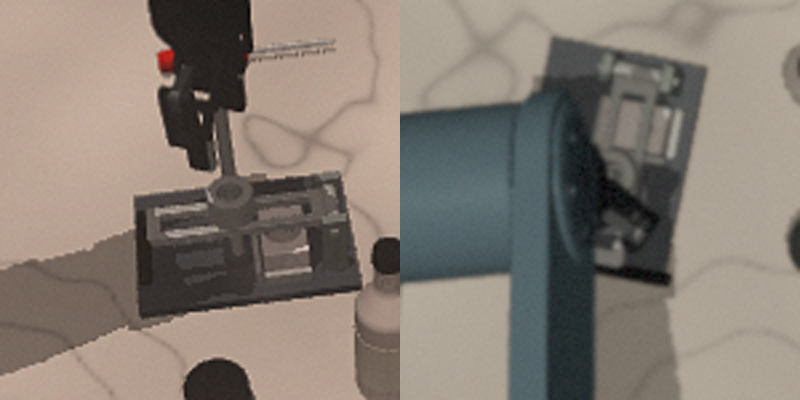

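The gripper is above the nut and the jaws look centred in the left (side) half. I want to see how much room the arm has above the post.

```bash
python3 -c "
from h import *
s=snap('side'); t=snap('top')
cv2.imwrite('pics/p6.png',np.hstack([s[:300,60:460],cv2.copyMakeBorder(t[100:400,0:400],0,0,0,0,0)]))
"
```

```text
(no output)
```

View pics/p6.png

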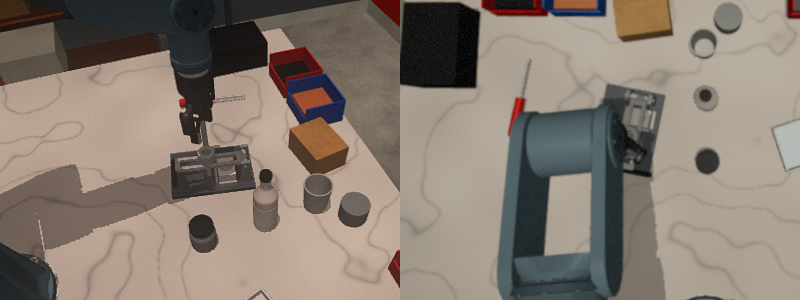

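Call:
move_arm([
  [[0.01,0.01,0.7],[0,0,0],80],
  [[0.01,0.01,1.1],[0,0,0],80],
  [[0.01,0.01,1.42],[0,0,0],80],
  [[0.01,0.01,1.42],[0,0,0],80],
  [[0.01,0.01,1.42],[0,0,0],80],
])

```text
time_s: 4.92
eef_pos: [0.5063, 0.1716, 0.089]
eef_rot: [-0.0, 0.954, -0.3, 0.001]
wrist_force: [0.7, -0.3, 0.4]
opening: 0.803
```

Call:
move_arm([
  [[0,0,0],[0,0,0],30],
  [[0,0,0],[0,0,0],30],
  [[0,0,0],[0,0,0],30],
  [[0,0,0],[0,0,0],30],
])

```text
time_s: 5.42
eef_pos: [0.5074, 0.1727, 0.0901]
eef_rot: [-0.002, 0.954, -0.3, 0.002]
wrist_force: [0.9, 4.4, 4.9]
opening: 0.47
```

```bash
python3 -c "
from h import *
go([.5055,.1719,.086],-125); print(monitor.get_obs()['torque'])
"
```

```text
shift [-0.019  0.03   0.068] turn [-0.03 -0.02  0.01] yaw now -124.95 q6 2.285 t 5.425 F [0.9 4.4 4.9] op 0.47 pos [0.5074 0.1727 0.0901]
[ 0.77877739 -0.14646507 -0.01573688]
```

Call:
move_arm([
  [[0,-0.02,-0.004],[0,0,-1.3],30],
  [[0,-0.02,-0.008],[0,0,-2.6],30],
  [[0,-0.02,-0.012],[0,0,-3.9],30],
  [[0,-0.02,-0.016],[0,0,-5.2],30],
  [[0,-0.02,-0.02],[0,0,-6.5],30],
  [[0,-0.02,-0.024],[0,0,-7.8],30],
])

```text
time_s: 6.18
eef_pos: [0.509, 0.1741, 0.0911]
eef_rot: [-0.001, 0.971, 0.24, 0.004]
wrist_force: [5.5, 8.3, -3.6]
opening: 0.47
```

```bash
python3 -c "
from h import *
go([.5055,.1719,.086],-125); print(monitor.get_obs()['torque'])
"
```

```text
shift [-0.069  0.005  0.085] turn [-0.03 -0.05  7.85] yaw now -62.24 q6 1.192 t 6.175 F [ 5.5  8.3 -3.6] op 0.47 pos [0.509  0.1741 0.0911]
[ 1.38816177 -1.05073374 -0.0571983 ]
```

Call:
move_arm([
  [[0.01,-0.01,-0.004],[0,0,-1.3],30],
  [[0.015,-0.02,-0.008],[0,0,-2.6],30],
  [[0.015,-0.03,-0.012],[0,0,-3.9],30],
  [[0.015,-0.03,-0.016],[0,0,-5.2],30],
  [[0.015,-0.03,-0.02],[0,0,-6.5],30],
  [[0.015,-0.03,-0.024],[0,0,-7.8],30],
])

```text
time_s: 6.92
eef_pos: [0.5083, 0.1761, 0.0924]
eef_rot: [0.001, 0.706, 0.708, 0.003]
wrist_force: [2.6, 7.8, -2.0]
opening: 0.471
```

```bash
python3 -c "
from h import *
go([.507,.1735,.086],60); print(monitor.get_obs()['torque'])
"
```

```text
shift [-0.044 -0.023  0.106] turn [ 0.05 -0.   -7.48] yaw now 0.17 q6 0.107 t 6.925 F [ 2.6  7.8 -2. ] op 0.471 pos [0.5083 0.1761 0.0924]
[ 1.32611245 -0.57306369 -0.04116791]
```

Call:
move_arm([
  [[0,0,-0.004],[0,0,-1.3],30],
  [[0,-0.005,-0.008],[0,0,-2.6],30],
  [[0,-0.01,-0.012],[0,0,-3.9],30],
  [[0,-0.015,-0.016],[0,0,-5.2],30],
  [[0,-0.015,-0.02],[0,0,-6.5],30],
  [[0,-0.015,-0.024],[0,0,-7.8],30],
])

```text
time_s: 7.68
eef_pos: [0.5059, 0.175, 0.0932]
eef_rot: [0.001, 0.237, 0.972, 0.001]
wrist_force: [-0.8, 0.9, 0.4]
opening: 0.466
```

```bash
python3 -c "
from h import *
go([.507,.1735,.086],120); print(monitor.get_obs()['torque'])
"
```

```text
shift [-0.028 -0.014  0.121] turn [ 0.01  0.01 -7.17] yaw now 62.6 q6 -0.982 t 7.675 F [-0.8  0.9  0.4] op 0.466 pos [0.5059 0.175  0.0932]
[ 0.29085767 -0.04193954  0.01648791]
```

Call:
move_arm([
  [[0,0,-0.004],[0,0,-1.3],30],
  [[0,-0.005,-0.008],[0,0,-2.6],30],
  [[-0.005,-0.01,-0.012],[0,0,-3.9],30],
  [[-0.01,-0.015,-0.016],[0,0,-5.2],30],
  [[-0.01,-0.02,-0.02],[0,0,-6.5],30],
  [[-0.01,-0.02,-0.024],[0,0,-7.8],30],
  [[-0.01,-0.02,-0.026],[0,0,-8.1],30],
])

```text
time_s: 8.55
eef_pos: [0.5058, 0.1734, 0.0946]
eef_rot: [0.001, -0.319, 0.948, 0.0]
wrist_force: [0.4, 1.6, -1.9]
opening: 0.464
```

Call:
move_arm([
  [[0,0,-0.03],[0,0,0],30],
  [[0,0,-0.06],[0,0,0],30],
])

```text
time_s: 8.8
eef_pos: [0.5053, 0.1731, 0.0977]
eef_rot: [-0.0, -0.317, 0.948, -0.0]
wrist_force: [-0.7, 0.7, -1.8]
opening: 0.468
```

```bash
python3 -c "
from h import *
go([.507,.1735,.086],120); print(monitor.get_obs()['torque'])
"
```

```text
shift [-0.027 -0.012  0.196] turn [-0.   -0.    0.87] yaw now 127.0 q6 -2.109 t 8.8 F [-0.7  0.7 -1.8] op 0.468 pos [0.5053 0.1731 0.0977]
[-0.04501194  0.01322616  0.03916317]
```

Call:
move_arm([
  [[0,0,-0.2],[0,0,0],30],
  [[0,0,-0.45],[0,0,0],30],
  [[0,0,-0.8],[0,0,0],30],
  [[0,0,-1.3],[0,0,0],30],
  [[0,0,-2.0],[0,0,0],30],
  [[0,0,-2.6],[0,0,0],30],
  [[0,0,-2.6],[0,0,0],30],
])

```text
time_s: 9.68
eef_pos: [0.5076, 0.1734, 0.2582]
eef_rot: [0.004, -0.318, 0.948, -0.001]
wrist_force: [0.2, -0.9, -2.2]
opening: 0.469
```

```bash
python3 -c "
from h import *
# tray drop point
th=np.radians(108.7); ly=np.array([np.cos(th),np.sin(th)]); c=np.array([.4988,-.2628]); d=c+.042*ly; print(d, proj('top',[d[0],d[1],.005]))
s=snap('side'); 
go([*d,.25],36.5+0); go([*d,.25],108.7)
cv2.imwrite('pics/p7.png',cv2.resize(s[0:250,150:400],(600,600),interpolation=2))
"
```

```text
[ 0.48533425 -0.22301717] [[394.72998945 244.09921012]]
shift [ 4.257 -5.061  0.09 ] turn [1.000e-02 3.000e-02 1.132e+01] yaw now 127.04 q6 -2.109 t 9.725 F [-0.6 -0.6 -2.2] op 0.469 pos [0.5063 0.1732 0.2556]
shift [ 4.257 -5.061  0.09 ] turn [-0.01  0.03  2.29] yaw now 127.04 q6 -2.109 t 9.725 F [-0.6 -0.6 -2.2] op 0.469 pos [0.5063 0.1732 0.2556]
```

View pics/p7.png

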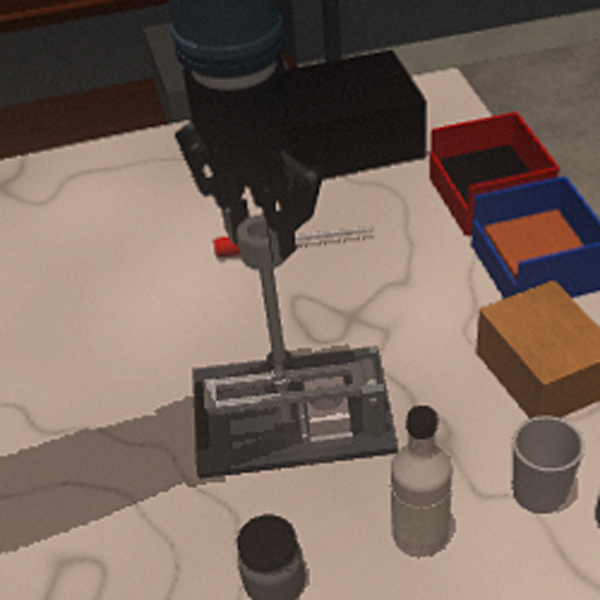

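Held upright; the bar is still closed. On to the tray.

Call:
move_arm([
  [[0.6,-0.72,0],[0,0,1.3],30],
  [[1.2,-1.45,0],[0,0,2.6],30],
  [[1.8,-2.15,0],[0,0,3.9],30],
  [[2.4,-2.9,0],[0,0,5.2],30],
  [[3.0,-3.6,0],[0,0,6.5],30],
  [[3.6,-4.3,0],[0,0,7.8],30],
  [[4.26,-5.06,0],[0,0,9.1],30],
  [[4.26,-5.06,0],[0,0,10.4],30],
  [[4.26,-5.06,0],[0,0,11.7],30],
  [[4.26,-5.06,0],[0,0,13.0],30],
])

```text
time_s: 10.98
eef_pos: [0.4832, -0.2229, 0.2515]
eef_rot: [-0.002, 0.555, 0.832, 0.0]
wrist_force: [0.6, -0.2, -2.5]
opening: 0.47
```

```bash
python3 -c "
from h import *
go([.4865,-.227,.10],18.7)
"
```

```text
shift [-0.092  0.029  2.525] turn [-0.01 -0.02  0.49] yaw now 22.65 q6 -1.051 t 10.975 F [ 0.6 -0.2 -2.5] op 0.47 pos [ 0.4832 -0.2229  0.2515]
```

Call:
move_arm([
  [[-0.09,0.03,0.6],[0,0,0.5],30],
  [[-0.09,0.03,1.3],[0,0,0.5],30],
  [[-0.09,0.03,2.0],[0,0,0.5],30],
  [[-0.09,0.03,2.6],[0,0,0.5],30],
  [[-0.09,0.03,3.0],[0,0,0.5],30],
  [[-0.09,0.03,3.3],[0,0,0.5],30],
  [[-0.09,0.03,3.3],[0,0,0.5],30],
])

```text
time_s: 11.85
eef_pos: [0.4866, -0.2264, 0.0536]
eef_rot: [-0.002, 0.58, 0.814, 0.0]
wrist_force: [0.1, -1.2, -2.2]
opening: 0.467
```

```bash
python3 -c "
from h import *
go([.4865,-.227,.022],18.7)
s=snap('side');
th=np.radians(108.7)
cv2.imwrite('pics/p8.png',cv2.resize(s[220:400,220:420],(600,540),interpolation=2))
"
```

```text
shift [-0.011 -0.004  0.527] turn [-0.02 -0.03  0.04] yaw now 19.04 q6 -0.989 t 11.85 F [ 0.1 -1.2 -2.2] op 0.467 pos [ 0.4866 -0.2264  0.0536]
```

View pics/p8.png

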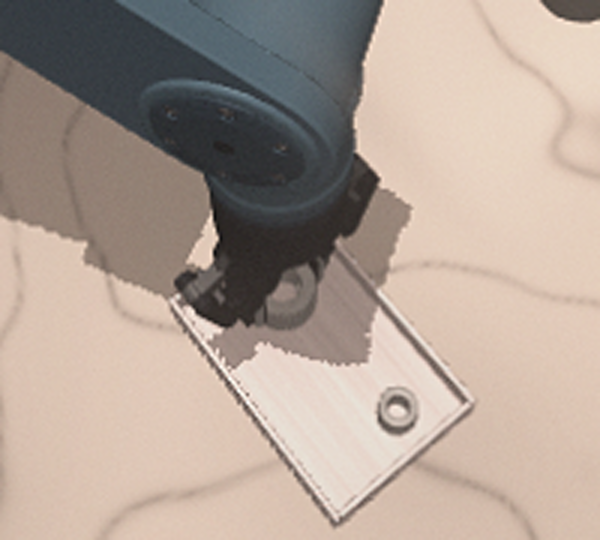

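```bash
python3 -c "
from h import *
P=[atz('side',(220+x/3,220+y/3),.024)[:2] for x,y in((475,403),(338,523),(172,300))]
print(P); c=(P[0]+P[2])/2; d=P[2]-P[1]; d/=np.linalg.norm(d); print('centre',c,'long',np.degrees(np.arctan2(d[1],d[0])),np.linalg.norm(P[2]-P[1]),np.linalg.norm(P[0]-P[1]))
e=np.array([.4866,-.2264])-c; print('tcp in tray y,x',e@d, e@[d[1],-d[0]])
print('nut', atz('side',(220+289/3,220+287/3),.068))
"
```

```text
[array([ 0.57856436, -0.32940114]), array([ 0.47276245, -0.36599788]), array([ 0.41866651, -0.20077447])]
centre [ 0.49861543 -0.2650878 ] long 108.12900755423748 0.17385381102099362 0.11195251408145487
tcp in tray y,x 0.04050596855637719 0.0006190374657056326
nut [ 0.48874588 -0.23463713  0.068     ]
```

Call:
move_arm([
  [[-0.01,0,0.2],[0,0,0],30],
  [[-0.01,0,0.35],[0,0,0],30],
  [[-0.01,0,0.45],[0,0,0],30],
  [[-0.01,0,0.5],[0,0,0],30],
  [[-0.01,0,0.52],[0,0,0],30],
  [[-0.01,0,0.52],[0,0,0],30],
])

```text
time_s: 12.65
eef_pos: [0.4883, -0.228, 0.0245]
eef_rot: [0.0, 0.58, 0.814, 0.0]
wrist_force: [0.0, 0.1, -1.4]
opening: 0.468
```

Call:
move_arm([
  [[0,0,0.02],[0,0,0],30],
  [[0,0,0.03],[0,0,0],30],
  [[0,0,0.03],[0,0,0],30],
])

```text
time_s: 13.02
eef_pos: [0.4882, -0.228, 0.0226]
eef_rot: [-0.0, 0.58, 0.814, 0.0]
wrist_force: [0.2, 0.4, -2.0]
opening: 0.463
```

Call:
move_arm([
  [[0,0,0.02],[0,0,0],30],
  [[0,0,0.03],[0,0,0],30],
  [[0,0,0.03],[0,0,0],30],
])

```text
time_s: 13.4
eef_pos: [0.4882, -0.2279, 0.0207]
eef_rot: [-0.0, 0.58, 0.814, 0.0]
wrist_force: [-0.2, -0.7, -1.6]
opening: 0.468
```

Call:
move_arm([
  [[0,0,0.015],[0,0,0],30],
  [[0,0,0.03],[0,0,0],30],
  [[0,0,0.03],[0,0,0],30],
])

```text
time_s: 13.78
eef_pos: [0.4884, -0.2281, 0.0201]
eef_rot: [-0.0, 0.58, 0.814, -0.0]
wrist_force: [-4.1, 2.5, 9.4]
opening: 0.468
```

Contact (about 11 N net upward). Releasing gently.

Call:
move_arm([
  [[0,0,-0.01],[0,0,0],52],
  [[0,0,-0.01],[0,0,0],62],
  [[0,0,-0.01],[0,0,0],62],
  [[0,0,-0.01],[0,0,0],62],
  [[0,0,-0.2],[0,0,0],62],
  [[0,0,-0.5],[0,0,0],62],
  [[0,0,-1.0],[0,0,0],62],
  [[0,0,-2.0],[0,0,0],62],
  [[0,0,-3.0],[0,0,0],62],
  [[0,0,-4.0],[0,0,0],62],
])

```text
time_s: 15.02
eef_pos: [0.4881, -0.2278, 0.2627]
eef_rot: [0.001, 0.58, 0.814, -0.0]
wrist_force: [1.0, -1.1, -1.4]
opening: 0.619
```

```bash
python3 -c "
from h import *
from fit import W
p=[.5173,.1698,-.1833]
s=snap('side')
print('handle',W(p,(-.094,-.0425,.069)))
H=W(p,(-.094,-.0435,.069)); go([H[0],H[1],.26],-10.5)
print([ (d['score'],np.array(d['centre'])*[640,400]) for d in spotter.search_frame('side','nut_center')[:2]])
cv2.imwrite('pics/p9.png',np.hstack([cv2.resize(s[280:400,280:400],(400,400),interpolation=2),cv2.resize(s[110:230,210:330],(400,400),interpolation=2)]))
"
```

```text
handle [0.4171 0.1451 0.069 ]
shift [6.303 0.864 0.127] turn [0.08 0.08 3.7 ] yaw now 19.07 q6 -0.99 t 15.075 F [ 2.8 -1.9  6.9] op 0.621 pos [ 0.4913 -0.2301  0.2721]
[(0.89, array([314.176, 325.48 ]))]
```

View pics/p9.png

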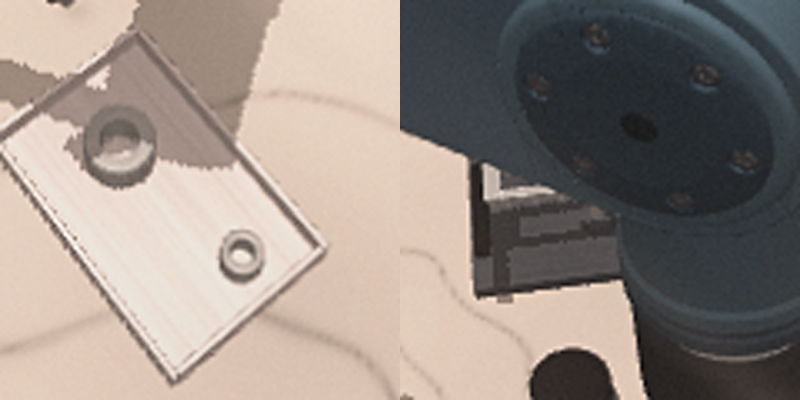

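Nut stands flat in the tray's +y half, sleeve untouched. On to the handle.

Call:
move_arm([
  [[0.9,0.13,-0.1],[0,0,0.6],62],
  [[1.8,0.26,-0.1],[0,0,1.2],62],
  [[2.7,0.4,-0.1],[0,0,1.9],62],
  [[3.6,0.5,-0.1],[0,0,2.5],62],
  [[4.5,0.63,-0.1],[0,0,3.1],62],
  [[5.4,0.75,-0.1],[0,0,3.7],62],
  [[6.0,0.85,-0.1],[0,0,3.7],70],
  [[6.3,0.9,-0.1],[0,0,3.7],70],
  [[6.3,0.9,-0.1],[0,0,3.7],70],
  [[6.3,0.9,-0.1],[0,0,3.7],70],
])

```text
time_s: 16.38
eef_pos: [0.4161, 0.1464, 0.2654]
eef_rot: [0.0, 0.769, 0.639, 0.0]
wrist_force: [-0.0, -0.1, -0.5]
opening: 0.7
```

```bash
python3 -c "
from h import *
go([.4185,.1465,.058],-10.5)
"
```

```text
shift [0.009 0.037 3.456] turn [ 0.01  0.   -0.01] yaw now -10.56 q6 0.253 t 16.375 F [-0.  -0.1 -0.5] op 0.7 pos [0.4161 0.1464 0.2654]
```

Call:
move_arm([
  [[0.01,0.035,0.9],[0,0,0],70],
  [[0.01,0.035,1.8],[0,0,0],70],
  [[0.01,0.035,2.4],[0,0,0],70],
  [[0.01,0.035,2.8],[0,0,0],70],
  [[0.01,0.035,2.8],[0,0,0],70],
])

```text
time_s: 17.0
eef_pos: [0.4168, 0.146, 0.0954]
eef_rot: [-0.001, 0.77, 0.638, -0.002]
wrist_force: [0.5, 0.1, 0.3]
opening: 0.701
```

```bash
python3 -c "
from h import *
go([.4185,.1465,.058],-10.5)
s=snap('side')
cv2.imwrite('pics/p10.png',cv2.resize(s[90:240,190:340],(600,600),interpolation=2))
"
```

```text
shift [0.014 0.029 0.624] turn [-0.03  0.01 -0.02] yaw now -10.66 q6 0.253 t 17.0 F [0.5 0.1 0.3] op 0.701 pos [0.4168 0.146  0.0954]
```

View pics/p10.png

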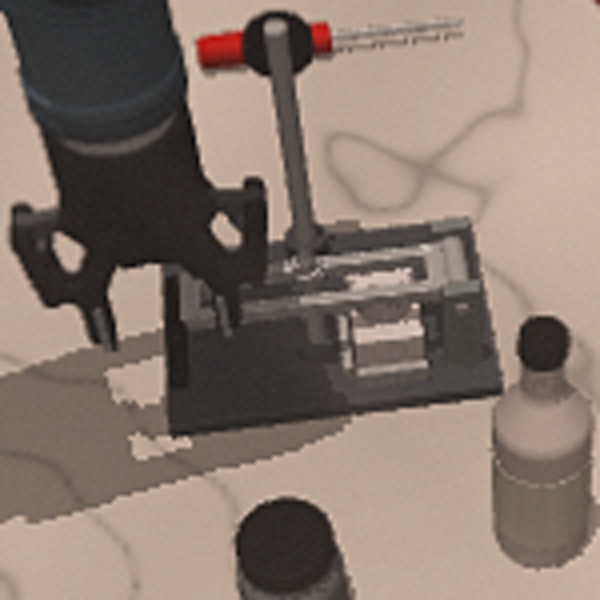

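The fingers straddle the rod (dark end near (178,350) in the crop, tips at 108 and 230). Descending, then closing.

Call:
move_arm([
  [[0.01,0.01,0.3],[0,0,0],70],
  [[0.01,0.01,0.62],[0,0,0],70],
  [[0.01,0.01,0.62],[0,0,0],70],
  [[0.01,0.01,0.62],[0,0,0],40],
  [[0.01,0.01,0.62],[0,0,0],5],
  [[0.01,0.01,0.62],[0,0,0],5],
  [[0.01,0.01,0.62],[0,0,0],5],
  [[0.01,0.01,0.62],[0,0,0],5],
  [[0.01,0.01,0.62],[0,0,0],5],
])

```text
time_s: 18.18
eef_pos: [0.4186, 0.1478, 0.0607]
eef_rot: [-0.0, 0.769, 0.639, -0.0]
wrist_force: [-6.1, 0.0, 9.0]
opening: 0.112
```

```bash
python3 -c "
from h import *
go([.4185,.1465,.058],-10.5)
from math import *
for a in np.arange(0,2.01,.15): print(round(a,2), 'dy',round(.172*(1-cos(a))/.06,2),'dz',round(-.172*sin(a)/.06,2))
"
```

```text
shift [-0.022  0.002  0.045] turn [-0.   -0.   -0.01] yaw now -10.55 q6 0.255 t 18.175 F [-6.1  0.   9. ] op 0.112 pos [0.4186 0.1478 0.0607]
0.0 dy 0.0 dz -0.0
0.15 dy 0.03 dz -0.43
0.3 dy 0.13 dz -0.85
0.45 dy 0.29 dz -1.25
0.6 dy 0.5 dz -1.62
0.75 dy 0.77 dz -1.95
0.9 dy 1.08 dz -2.25
1.05 dy 1.44 dz -2.49
1.2 dy 1.83 dz -2.67
1.35 dy 2.24 dz -2.8
1.5 dy 2.66 dz -2.86
1.65 dy 3.09 dz -2.86
1.8 dy 3.52 dz -2.79
1.95 dy 3.93 dz -2.66
```

Call:
move_arm([
  [[0,0.02,-0.25],[0,0,0],5],
  [[0,0.05,-0.47],[0,0,0],5],
  [[0,0.14,-0.88],[0,0,0],5],
  [[0,0.3,-1.28],[0,0,0],5],
  [[0,0.4,-1.47],[0,0,0],5],
  [[0,0.5,-1.65],[0,0,0],5],
  [[0,0.5,-1.65],[0,0,0],5],
])

```text
time_s: 19.05
eef_pos: [0.4475, 0.1425, 0.1604]
eef_rot: [-0.001, 0.769, 0.639, -0.001]
wrist_force: [-8.6, 3.1, 5.0]
opening: 0.114
```

```bash
python3 -c "
from h import *
go([.4185,.1465,.058],-10.5); print(monitor.get_obs()['torque'])
"
```

```text
shift [-0.022 -0.485  1.707] turn [-0.01 -0.   -0.01] yaw now -10.54 q6 0.238 t 19.05 F [-8.6  3.1  5. ] op 0.114 pos [0.4475 0.1425 0.1604]
[ 0.42490067  1.34147663 -0.01474854]
```

Call:
move_arm([
  [[0,0.13,-0.17],[0,0,0],5],
  [[0,0.27,-0.33],[0,0,0],5],
  [[0,0.58,-0.63],[0,0,0],5],
  [[0,0.94,-0.87],[0,0,0],5],
  [[0,1.33,-1.05],[0,0,0],5],
  [[0,1.53,-1.12],[0,0,0],5],
  [[0,1.74,-1.18],[0,0,0],5],
  [[0,1.74,-1.18],[0,0,0],5],
])

```text
time_s: 20.05
eef_pos: [0.5531, 0.123, 0.2332]
eef_rot: [0.002, 0.769, 0.639, 0.002]
wrist_force: [-3.0, 1.8, 10.5]
opening: 0.113
```

```bash
python3 -c "
from h import *
go([.594+.0014,.1555+.0015,.058],-10.5); print(monitor.get_obs()['torque'])
"
```

```text
shift [0.683 0.574 2.924] turn [ 0.04 -0.01 -0.01] yaw now -10.57 q6 0.194 t 20.05 F [-3.   1.8 10.5] op 0.113 pos [0.5531 0.123  0.2332]
[ 0.30920829  0.39624757 -0.01142462]
```

Call:
move_arm([
  [[0,0.21,-0.02],[0,0,0],5],
  [[0,0.42,-0.02],[0,0,0],5],
  [[0,0.64,-0.02],[0,0,0],5],
  [[0,0.85,-0.01],[0,0,0],5],
  [[0,1.07,0.02],[0,0,0],5],
  [[0,1.28,0.06],[0,0,0],5],
  [[0,1.42,0.1],[0,0,0],5],
  [[0,1.42,0.1],[0,0,0],5],
])

```text
time_s: 21.05
eef_pos: [0.6371, 0.1074, 0.2267]
eef_rot: [0.002, 0.769, 0.639, 0.002]
wrist_force: [1.2, 1.5, 7.8]
opening: 0.113
```

```bash
python3 -c "
from h import *
go([.594+.0014,.1555+.0015,.058],-10.5); print(monitor.get_obs()['torque'])
s=snap('side')
cv2.imwrite('pics/p11.png',cv2.resize(s[50:230,190:370],(600,600),interpolation=2))
"
```

```text
shift [ 0.682 -0.852  2.808] turn [ 0.04 -0.01 -0.01] yaw now -10.56 q6 0.168 t 21.05 F [1.2 1.5 7.8] op 0.113 pos [0.6371 0.1074 0.2267]
[0.33122462 0.01561935 0.04650035]
```

View pics/p11.png

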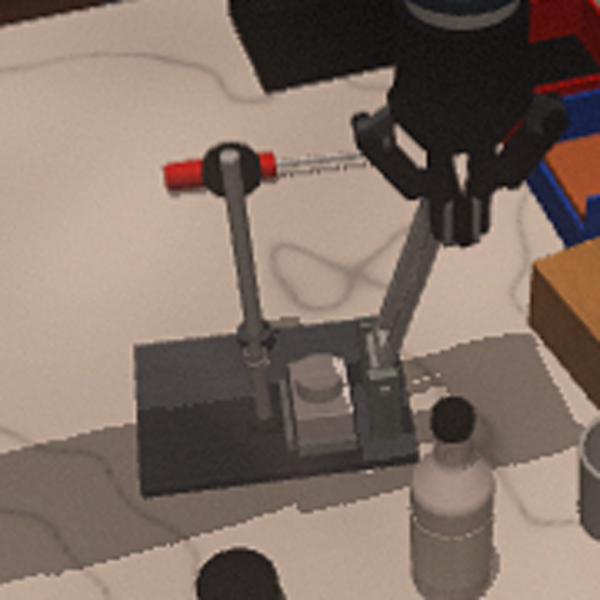

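The bar is up past upright, at about 1.87, with the rod still pinched and the housing in its nest. Easing it on to the stop.

Call:
move_arm([
  [[0,0.08,0.02],[0,0,0],5],
  [[0,0.15,0.05],[0,0,0],5],
  [[0,0.22,0.07],[0,0,0],5],
  [[0,0.22,0.07],[0,0,0],5],
])

```text
time_s: 21.6
eef_pos: [0.6496, 0.1051, 0.2218]
eef_rot: [0.002, 0.769, 0.639, 0.002]
wrist_force: [2.0, 2.8, 5.3]
opening: 0.11
```

```bash
python3 -c "
from h import *
go([.594+.0014,.1555+.0015,.058],-10.5); print(monitor.get_obs()['torque'])
"
```

```text
shift [ 0.682 -1.06   2.726] turn [ 0.04 -0.01 -0.01] yaw now -10.56 q6 0.164 t 21.6 F [2.  2.8 5.3] op 0.11 pos [0.6496 0.1051 0.2218]
[ 0.45336707 -0.19387569  0.02603748]
```

Call:
move_arm([
  [[0,0,0],[0,0,0],20],
  [[0,0,0],[0,0,0],40],
  [[0,0,0],[0,0,0],50],
  [[0,0,0],[0,0,0],50],
  [[0,0,-0.3],[0,0,0],50],
  [[0,0,-0.8],[0,0,0],50],
  [[0,0,-1.5],[0,0,0],50],
  [[-1.0,0,-2.3],[0,0,0],50],
  [[-2.0,0,-2.5],[0,0,0],50],
  [[-3.0,-1,-2.5],[0,0,0],50],
])

```text
time_s: 22.85
eef_pos: [0.5803, -0.0443, 0.3713]
eef_rot: [0.002, 0.769, 0.639, 0.001]
wrist_force: [-0.4, -0.9, 0.2]
opening: 0.502
```

Call:
move_arm([
  [[-1.0,-1.0,0],[0,0,0],50],
  [[-2.0,-2.0,0],[0,0,0],50],
  [[-2.0,-2.0,0],[0,0,0],50],
  [[-2.0,-2.0,0],[0,0,0],50],
])

```text
time_s: 23.35
eef_pos: [0.438, -0.139, 0.3702]
eef_rot: [0.002, 0.77, 0.638, 0.0]
wrist_force: [-0.7, 0.8, -0.3]
opening: 0.5
```

```bash
python3 -c "
from h import *
from fit import W
p=[.5187,.1713,-.1833]
go([.6,0,.4],-10.5)
s=snap('side');t=snap('top')
for a in(1.75,1.85,1.95): print(a,proj('side',W(p,(.078-.172*np.cos(a),-.0635,.069+.172*np.sin(a)))))
cv2.imwrite('pics/p12.png',np.hstack([cv2.resize(s[80:400,160:410],(390,499),interpolation=2),cv2.resize(t[130:290,190:320],(405,499),interpolation=2)]))
for n in('bottle_center','jar_center','cup_center','sleeve_center','housing_center','nut_center'):
  for c in('top','side'): print(n,c,[(np.round(np.array(d['centre'])*[640,400],1).tolist(),round(d['score'],2)) for d in spotter.search_frame(c,n)[:2]])
"
```

```text
shift [ 2.78   2.22  -0.495] turn [ 0.02  0.01 -0.03] yaw now -10.78 q6 -0.378 t 23.35 F [-0.7  0.8 -0.3] op 0.5 pos [ 0.438  -0.139   0.3702]
1.75 [[320.6162 121.0492]]
1.85 [[328.5977 121.5831]]
1.95 [[336.2423 122.7343]]
bottle_center top [([306.8, 199.8], 0.67)]
bottle_center side [([324.6, 206.3], 0.77)]
jar_center top [([308.5, 261.3], 0.8)]
jar_center side [([262.7, 231.6], 0.93), ([292.6, 167.7], 0.69)]
cup_center top [([303.0, 144.0], 0.74)]
cup_center side [([374.0, 193.8], 0.76)]
sleeve_center top [([432.3, 226.4], 0.51)]
sleeve_center side [([351.6, 354.8], 0.69)]
housing_center top [([235.7, 215.1], 0.63), ([420.3, 235.4], 0.15)]
housing_center side [([286.7, 171.9], 0.75)]
nut_center top [([395.7, 241.0], 0.63)]
nut_center side [([313.1, 318.9], 0.65)]
```

View pics/p12.png

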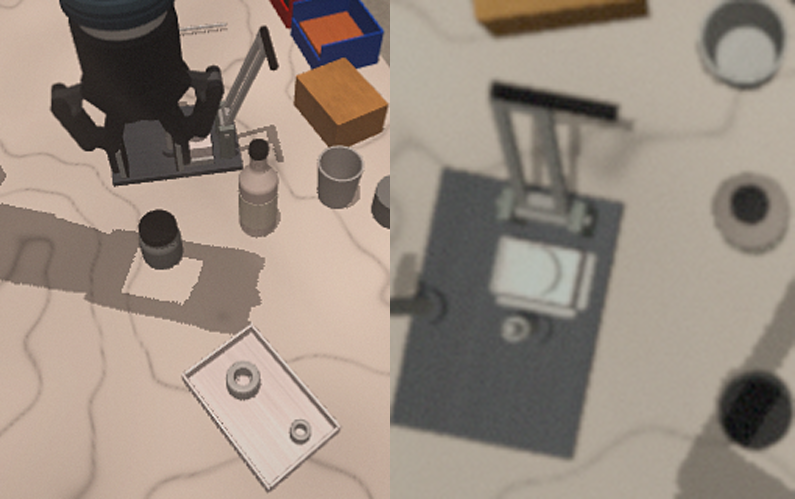

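The bar rests open: the handle end is at about (334,122), against (336,123) predicted for 1.95. The nut is flat in the tray, and the other objects show within about 3 px of where they started.

```bash
python3 -c "
from h import *
print(workorder.hand_in())"
```

```text
the job is handed in; nothing more can be done
None
```

The job is done and handed in at about 24 s on the robot's clock, well under the 72 s limit. No verdict was reported.

- **Nut:** I turned it about 4.4 rad anticlockwise in one grasp and it lifted off freely, with only its own weight on the wrist. I set it down on light contact, and it stands flat in the tray's +y half.
- **Clamp bar:** I swung it up by the handle and guided it over on to its stop before letting go. In the last picture the handle end is within about 2 px of where it should be at 1.95 rad.
- **Other objects:** In the last pictures the housing is in its nest. The bottle, jar, cup and sleeve are upright and within about 3 px of where they started.
- **Forces:** The highest wrist force I read was about 11 N, with readings only at the end of each move. The arm ended raised and clear of everything.

**Disagreements:** The camera fit put the stud about 2 mm from where the grasp showed it to be, so I shifted the handle target by that much. The networks' positions for fixture points such as the stud tip and post top were unusable. I fitted the fixture from its visible corners and features instead.

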